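# Turn over the loading-stage leaf and reset the tripped yard cut-out

## Task

The goods yard of the layout is dead: a cut-out in the well under the hinged deck leaf of the loading stage has tripped. Working with the fingertips only, gripping and lifting nothing, push the little van along the deck back to the wooden stop at the end of the deck, then turn the leaf right over on its hinge until it lies flat on the deck where the van stood, and then press the one cut-out button that has popped up fully home. Leave the leaf lying open and do not disturb the box trailer on the deck or the vehicles in the yard.

Things in the scene. Friction and masses are not known exactly. Their poses are not given: they have to be found in the camera images.
- stage: Raised loading stage, fixed: grey plinth with brown plank deck, 90 mm in x, 206 mm in y. Origin on the ground under the middle of the leaf's hinge line, z up, y along the stage. Deck top at z = 32 mm, plain deck from y = 0 to -150. From y = 0 to +56 it is an open well, covered by the leaf at the start; its end wall's outer face is at y = 56 and the air beyond is free to the ground.
- stop_face (a point): Middle of the inner face of the wooden stop, a beam 9 mm high across the -y end of the deck (y = -142 mm on the stage), at deck height. From it to y = -90 low kerbs run along both sides of the deck, 6 mm high, inner faces at x = +-41.5 mm.
- leaf (a joint): Hinge of the leaf, rad: 0 = closed over the well, 1.57 = upright, 3.14 = lying flat on the plain deck on the other side (end stop). Starts nearly closed (0 to 0.12). The hinge is stiff, the leaf stays at any angle where it is left, and about 1 N at its free edge turns it.
- hinge_line (a point): Middle of the leaf's hinge axis: it runs along the stage's x at its y = 0, 34.5 mm above the ground, at half the leaf's thickness. Axes as the stage's.
- leaf_edge (a point): Middle of the free edge of the leaf, at half its thickness. The leaf is a plank board 88 mm wide (x), 5 mm thick, 45 g, reaching 76 mm from the hinge axis; closed, its last 20 mm overhang the end wall, so that a fingertip gets under the edge. Two battens 3 mm high cross its underside 12 and 40 mm from the hinge.
- trip_top (a point): Top centre of the popped button: white, round, 10 mm across, pressed straight down; 31.5 mm above the ground popped, 24.5 home. It is one of three black cut-outs in a row along the stage's x in the well, 24 mm apart, 28 mm from the hinge line; which one varies, the other two are home. The leaf hides them at first. Inside of the well: x = -37 to 37, y = 5 to 51 mm on the stage, rim at z = 32.
- trip_button (a joint): Travel of the popped button, m: 0 = popped up, 0.007 = fully home. It needs about 2 N and stays where it is pushed.
- van: Loose little blue die-cast van, 50 long (its own x; the body collides as a box 48 mm long, 20 mm wide), 22 wide, 20 mm high, 40 g, standing lengthwise (along the stage's y) on the plain deck where the leaf must come to lie. Origin at the middle of its underside. It slides when pushed (wheels do not turn).
- box_trailer: Loose orange box trailer, 49 x 25 x 28 mm, standing on the deck beside the place to which the van goes, on the +x side. Origin at the middle of its underside. Leave it alone.
- tipper_a: Loose green tipper lorry 67 x 22 x 25 mm on the ground of the yard behind the stage. Leave it alone.
- tipper_b: The like, 65 x 22 x 25 mm. Leave it alone.
- pickup: Loose green pickup 48 x 22 x 18 mm on the ground of the yard. Leave it alone.

How it is judged (in metres and radians):
On the way, in this order (a step that is already met when the one before it is completed fails the run):
1. the van stands on the deck back at the wooden stop, clear of where the leaf will lie (y of van in the frame of stage below -0.105 m and x of van in the frame of stage between -0.045 and 0.045 m and height (world z) of van above 0.028 m and angle between van's own z axis and vertical below 0.15 rad), for 0.2 s.
2. the leaf is turned right over and lies flat on the deck (value of joint leaf above 3.07 rad), for 0.2 s.
3. the popped cut-out button is pressed fully home (value of joint trip_button above 0.0058 m), for 0.1 s.
At the end, for the whole second after the job is handed in: The van stands upright on the deck within 13 mm of the wooden stop (its middle past y = -105 mm on the stage), the leaf lies flat on the deck (hinge over 3.07 rad), the popped button is at least 5.8 of its 7 mm down, and nothing else has been moved (all of step 1 and value of joint leaf above 3.07 rad and value of joint trip_button above 0.0058 m and linear speed of van below 0.02 m/s); the robot touches nothing.
It fails at once if the van is lifted off the deck (more than 8 mm) instead of pushed (height (world z) of van above 0.04 m).
It fails at once if the van is tipped over (angle between van's own z axis and vertical above 0.5 rad).
It fails at once if the box trailer is disturbed (moved over 10 mm) (distance of box_trailer from where it was at the start of the episode above 0.01 m).
It fails at once if a vehicle in the yard is disturbed (moved over 10 mm) (distance of any of tipper_a, tipper_b, pickup from where it was at the start of the episode above 0.01 m).
It also fails if it takes over 51 s, if anything falls off the work surface, if the arm or the gripper's body presses on something with over 40 N, if the wrist force passes 120 N, or if a joint passes its speed limit or range.

## Robot

A 6-joint arm with a two-finger parallel gripper is mounted at the origin on a cart in front of the work surface, level with it; the furniture and walls round the work are solid. World frame = base frame: x ahead of the robot, y to its left, z up, the work surface at z = 0. Lengths are in mm, angles in degrees, forces in N, time in s.
With the tool pointing down it reaches from about 350 to 850 mm from the base axis. Payload 8.1 kg.
Tool frame: the origin (TCP) lies midway between the tips of the shut fingers; the grasp point (between the pads) lies 19 mm behind it; z points along the fingers, y is the line along which they close (so a half turn about z gives the same grasp; the last joint's range is limited). The gripper opens to 85 mm and grips with 20 to 120 N. Pads are 22 mm wide; open, the fingers measure 114 mm over their backs; the gripper's body (76 mm by 85 mm) begins 54 mm behind the grasp point. The pads swing forward as they close: fully open they stand 13 mm farther back than shut.
Start: joints at [-70.783, 7.471, 85.268, -0, 87.261, -4.893], TCP at [245.114, -547.653, 231.292] pointing down, gripper open.
Joint ranges: [-169.43, 169.43], [-51.17, 129.36], [1.28, 143.12], [-76.62, 256.62], [0, 156.53], [-152.29, 152.29]. Speed limits (degrees/s): [136.94, 136.94, 159.86, 180, 180, 180].

## Interface

Orientations are given as [roll, pitch, yaw] about the fixed x, y, z axes, in that order (R = Rz(yaw) Ry(pitch) Rx(roll)).
In Python, from bench import sense, snapshot, camera_params, hand_in, masks_of, pinpoint gives the robot as it stands.
- The arm moves only by the tool step_arm, never from a script. Its argument "targets" is a list of rows, each an object with "angular": the turn, a rotation vector about the tool's x, y, z scaled (see below), a list of three; "dp": the shift along the tool's x, y, z scaled (see below), a list of three; "fingers": the closure, from 0 (fully open) to 1 (shut). A call has exactly 8 rows; each row is the pose to reach, as a shift and turn from the pose commanded when the call began, along the tool's axes at that moment, turning the shorter way round; what a row does not reach only later rows make up. The controller multiplies each number of a shift by 0.2 m and each number of a turn by 180 degrees. A row lasts 1/8 s, in which the tool goes at most 62.5 mm and 10.7 degrees, less where a joint would pass 70% of its speed; a pose out of reach is approached as far as the arm can. A call with a number of a shift or a turn outside -1 to 1 is refused whole. A call with a gripper value outside its range is refused whole. The fingers move at their own pace and stop on an object; "newtons" is the grip in N (left out, the last holds). Time passes only in rows, so rows that repeat a pose let the fingers close, or fill a call up. It gives the time, the measured TCP pose, the force, the opening and the grip force at its end, in the units of the state.
- sense(): the state, without advancing time (a new reading comes with each control period).
- snapshot(name): name is "scene" or "top" or "wrist"; returns the picture (384x512x3 uint8, blue, green, red); there is no depth.
- camera_params(name): a dict with "vfov" (degrees; the focal length in pixels is half the picture's height over the tangent of half this angle, whatever the lens; pixels are square), "cx", "cy" (the principal point, pixels), "D" ([k1, k2, p1, p2, k3] as OpenCV has them; the pictures are not rectified), "R" (3x3) and "t" (3): a world point X has camera coordinates R X + t. Camera axes: x right, y down, z forward; pixel columns grow to the right and rows downward; lengths in mm; the calibration is good to about 2 mm. A picture is of the moment at which its call begins: read the wrist's pose just before it. camera_params takes no time and is no camera call; for the wrist camera it gives the pose at the moment of the call.
- hand_in(): hands the job in; it is judged then, once.
Trained networks look in the newest picture that a camera, given by its name, has taken for a name from the list of things; names that differ only in an ending like _2 or _b are one class to them, and where a whole thing is asked for, a point or a joint stands for the part that bears it (a point fixed in the world has none). Each returns a list of dicts, best first, with "conf" (0 to 1); they miss things now and then, are a little off and sometimes report something else, mostly with a low value. They report only what shows in the picture. A call takes as long as a camera call.
- masks_of(camera, label): "pixels" (384x512 bool, what is visible of it) and "at" ([column, row] in pixels, amid what is visible of it).
- pinpoint(camera, label): "at" ([column, row] in pixels: a listed point, or the origin of a listed thing).
The state is a dict: "time": time; "joint_pos": joint angles; "qd": joint speeds; "joint_efforts": joint torques, N m; "tool_pos": TCP position; "tcp_rot": TCP orientation; "ft_force": force on the tool from outside, world axes, zero at the start; "wrist_torque": the same for the moment, N m; "finger_gap": finger opening in mm; "grip_force": force on a finger pad.
Only numpy, scipy, OpenCV 4.12 (cv2) and the standard library are available. Lean on these libraries where they do the work, as an engineer would, in place of code of your own. Each camera call takes 0.05 s, during which the arm holds its last target. There are 200 camera calls.

## Working session

There is one attempt and no reset: what is moved stays moved. The work goes in short steps, Python scripts to look and compute and a tool call to move; the robot and the scene stay as the last step left them, time stands still between calls to the robot, and variables do not carry over. Pictures are saved under pics/ and viewed, at most 10 in all, crops included, and the job is handed in when it is done.

Besides the shell and the picture viewer there is one more tool, called after "Call:" as name([rows], argument=value, ...), one row to a line, values as JSON. step_arm: Moves the arm, as the interface text tells. Its arguments: {"type":"object","properties":{"targets":{"type":"array","items":{"type":"object","properties":{"angular":{"type":"array","items":{"type":"number","minimum":-1,"maximum":1}},"dp":{"type":"array","items":{"type":"number","minimum":-1,"maximum":1}},"fingers":{"type":"number"}}}},"newtons":{"type":"number"}},"required":["targets"]}

```bash
mkdir -p pics; cat > h.py <<'E'
import numpy as np, cv2
from bench import *
from scipy.spatial.transform import Rotation as Ro
def K(c):
    f=192/np.tan(np.radians(c['vfov']/2)); return np.array([[f,0,c['cx']],[0,f,c['cy']],[0,0,1.]])
def ray(c,p):
    u=cv2.undistortPoints(np.array([[p]],float),K(c),np.array(c['D'],float))[0,0]
    R=np.array(c['R']);t=np.array(c['t']); return -R.T@t, R.T@np.array([u[0],u[1],1])
def onz(c,p,z):
    o,d=ray(c,p); return o+d*(z-o[2])/d[2]
def proj(c,X):
    return cv2.projectPoints(np.array(X,float).reshape(-1,1,3),cv2.Rodrigues(np.array(c['R'],float))[0],np.array(c['t'],float),K(c),np.array(c['D'],float))[0][:,0]
def tri(cs,ps):
    A=np.zeros((3,3));b=np.zeros(3)
    for c,p in zip(cs,ps):
        o,d=ray(c,p);d/=np.linalg.norm(d);M=np.eye(3)-np.outer(d,d);A+=M;b+=M@o
    return np.linalg.solve(A,b)
E
python3 - <<'E'
from h import *
s=sense();print(s)
ims=[]
for n in("scene","top"):
    im=snapshot(n);ims.append(im);c=camera_params(n);print(n,c['vfov'],-np.array(c['R']).T@np.array(c['t']))
    for l,z in(("stop_face",32),("hinge_line",34.5),("leaf_edge",36),("stage",0),("van",32),("box_trailer",32),("tipper_a",0),("pickup",0)):
        print(n,l,[(np.round(p['at']),round(p['conf'],2),onz(c,p['at'],z).round()[:2]) for p in pinpoint(n,l)[:3]])
    cv2.imwrite(f'pics/{n}0.png',im)
E
```

```text
{'time': 0.0, 'joint_pos': array([-7.07822024e+01,  7.51446934e+00,  8.53291889e+01, -1.05401716e-03,
        8.72615785e+01, -4.89418993e+00]), 'qd': array([-0.00453261, -0.04775675,  0.01909553, -0.11030782, -0.01685352,
       -0.07385324]), 'joint_efforts': array([ 2.60260102e-03, -5.69390166e+01, -5.00554526e+01,  1.80147481e-04,
        1.45498331e-02, -5.80909204e-05]), 'tool_pos': array([ 244.93529603, -547.12841008,  230.25195732]), 'tcp_rot': array([-1.79895057e+02, -7.92948268e-03,  2.41120316e+01]), 'ft_force': array([ 0.83416692,  0.13230398, -0.20822753]), 'wrist_torque': array([-0.03345035, -0.00010471,  0.00731767]), 'grip_force': 0.0, 'finger_gap': 85.6613887861028}
scene 44.92702571785521 [171.0767312  485.07117995 640.88040916]
scene stop_face [(array([320., 176.]), 0.83, array([683.,  13.]))]
scene hinge_line [(array([262., 213.]), 0.56, array([658., 166.]))]
scene leaf_edge [(array([228., 230.]), 0.63, array([657., 239.]))]
scene stage [(array([261., 225.]), 0.77, array([662., 166.]))]
scene van [(array([297., 202.]), 0.56, array([650.,  95.]))]
scene box_trailer [(array([298., 182.]), 0.78, array([692.,  60.]))]
scene tipper_a [(array([226., 186.]), 0.63, array([791., 168.])), (array([200., 203.]), 0.56, array([775., 235.]))]
scene pickup [(array([266., 178.]), 0.57, array([765.,  86.]))]
top 50.64432347594845 [603.15626401 156.90653794 909.19344802]
top stop_face [(array([329., 211.]), 0.67, array([674.,  18.]))]
top hinge_line [(array([261., 217.]), 0.97, array([657., 165.]))]
top leaf_edge [(array([225., 217.]), 0.79, array([656., 242.]))]
top stage [(array([264., 216.]), 0.7, array([662., 159.]))]
top van [(array([297., 222.]), 0.56, array([649.,  87.]))]
top box_trailer [(array([313., 198.]), 0.67, array([701.,  53.]))]
top tipper_a [(array([233., 163.]), 0.6, array([781., 231.])), (array([264., 162.]), 0.5, array([784., 161.]))]
top pickup [(array([292., 171.]), 0.71, array([764.,  97.]))]
```

View pics/scene0.png

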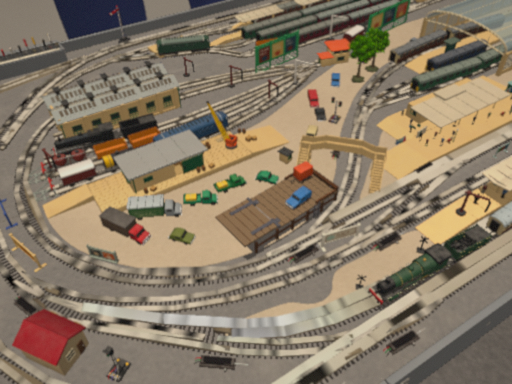

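View pics/top0.png

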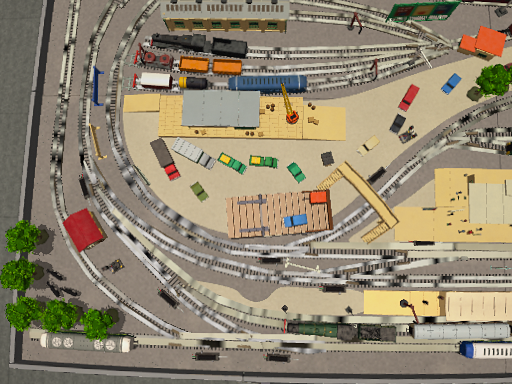

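The pictures show the stage centred near (280,213) in the top view. The leaf is on its left (cols 227-265), the van is at (295,221) and the trailer at (318,197). I'll move over it for a closer look.

Call:
step_arm([
  {"dp":[1,-1,0],"angular":[0,0,-0.397],"fingers":1},
  {"dp":[1,-1,0],"angular":[0,0,-0.397],"fingers":1},
  {"dp":[1,-1,0],"angular":[0,0,-0.397],"fingers":1},
  {"dp":[1,-1,0],"angular":[0,0,-0.397],"fingers":1},
  {"dp":[1,-1,0],"angular":[0,0,-0.397],"fingers":1},
  {"dp":[1,-1,0],"angular":[0,0,-0.397],"fingers":1},
  {"dp":[1,-1,0],"angular":[0,0,-0.397],"fingers":1},
  {"dp":[1,-1,0],"angular":[0,0,-0.397],"fingers":1},
])

```text
time: 1.9
tool_pos: [346.1, -283.3, 231.5]
tcp_rot: [180.0, 0.0, 95.5]
ft_force: [0.6, -1.0, -0.5]
finger_gap: -0.0
grip_force: 0.0
```

Call:
step_arm([
  {"dp":[0.95,0.85,0],"fingers":1},
  {"dp":[0.95,0.85,0],"fingers":1},
  {"dp":[0.95,0.85,0],"fingers":1},
  {"dp":[0.95,0.85,0],"fingers":1},
  {"dp":[0.95,0.85,0],"fingers":1},
  {"dp":[0.95,0.85,0],"fingers":1},
  {"dp":[0.95,0.85,0],"fingers":1},
  {"dp":[0.95,0.85,0],"fingers":1},
])

```text
validation failed for argument at $.ta...
```

Call:
step_arm([
  {"dp":[0.95,0.8,0],"fingers":1},
  {"dp":[0.95,0.8,0],"fingers":1},
  {"dp":[0.95,0.8,0],"fingers":1},
  {"dp":[0.95,0.8,0],"fingers":1},
  {"dp":[0.95,0.8,0],"fingers":1},
  {"dp":[0.95,0.8,0],"fingers":1},
  {"dp":[0.95,0.8,0],"fingers":1},
  {"dp":[0.95,0.8,0],"fingers":1},
])

```text
validation failed for argument at $.ta...
```

```bash
python3 - <<'E'
from h import *
s=sense();print(s['tool_pos'],s['tcp_rot'],s['joint_pos'],s['finger_gap'])
c=camera_params("wrist");im=snapshot("wrist");print(c['vfov'],-np.array(c['R']).T@np.array(c['t']),np.array(c['R'])[2])
for l,z in(("stop_face",32),("hinge_line",34.5),("leaf_edge",36),("stage",0),("van",32),("box_trailer",32)):
    print(l,[(np.round(p['at']),round(p['conf'],2),onz(c,p['at'],z).round(1)[:2]) for p in pinpoint("wrist",l)[:2]])
cv2.imwrite('pics/w1.png',im)
E
```

```text
[ 346.06763056 -283.30320993  231.46071757] [1.79986563e+02 1.65435841e-02 9.55418984e+01] [-4.58787550e+01 -1.69477193e+01  1.08327712e+02  1.87959776e-04
  8.85986950e+01 -5.14206599e+01] -0.024112401454789018
66.53227153015297 [ 339.25535517 -209.34002966  374.04000858] [ 0.03080505 -0.29253364 -0.95575892]
stop_face []
hinge_line []
leaf_edge []
stage []
van []
box_trailer []
```

View pics/w1.png

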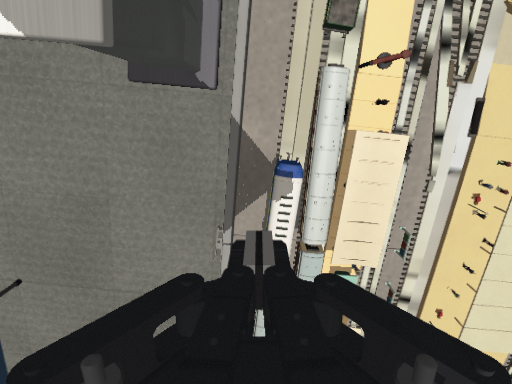

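Call:
step_arm([
  {"dp":[0.95,0.85,0],"angular":[0,0,0],"fingers":1},
  {"dp":[0.95,0.85,0],"angular":[0,0,0],"fingers":1},
  {"dp":[0.95,0.85,0],"angular":[0,0,0],"fingers":1},
  {"dp":[0.95,0.85,0],"angular":[0,0,0],"fingers":1},
  {"dp":[0.95,0.85,0],"angular":[0,0,0],"fingers":1},
  {"dp":[0.95,0.85,0],"angular":[0,0,0],"fingers":1},
  {"dp":[0.95,0.85,0],"angular":[0,0,0],"fingers":1},
  {"dp":[0.95,0.85,0],"angular":[0,0,0],"fingers":1},
])

```text
time: 3.25
tool_pos: [496.2, -79.1, 231.4]
tcp_rot: [180.0, 0.0, 95.4]
ft_force: [0.8, -0.3, 0.4]
finger_gap: -0.2
grip_force: 0.0
```

Call:
step_arm([
  {"dp":[0.95,0.8,0],"angular":[0,0,0],"fingers":1},
  {"dp":[0.95,0.8,0],"angular":[0,0,0],"fingers":1},
  {"dp":[0.95,0.8,0],"angular":[0,0,0],"fingers":1},
  {"dp":[0.95,0.8,0],"angular":[0,0,0],"fingers":1},
  {"dp":[0.95,0.8,0],"angular":[0,0,0],"fingers":1},
  {"dp":[0.95,0.8,0],"angular":[0,0,0],"fingers":1},
  {"dp":[0.95,0.8,0],"angular":[0,0,0],"fingers":1},
  {"dp":[0.95,0.8,0],"angular":[0,0,0],"fingers":1},
])

```text
time: 4.25
tool_pos: [637.4, 125.5, 232.2]
tcp_rot: [179.9, 0.0, 95.5]
ft_force: [0.8, 0.5, -0.2]
finger_gap: 0.1
grip_force: 0.0
```

```bash
python3 - <<'E'
from h import *
s=sense();print(s['tool_pos'],s['tcp_rot'],s['joint_pos'],s['finger_gap'])
c=camera_params("wrist");im=snapshot("wrist");print(c['vfov'],-np.array(c['R']).T@np.array(c['t']),np.array(c['R'])[2])
for l,z in(("stop_face",32),("hinge_line",34.5),("leaf_edge",36),("stage",0),("van",32),("box_trailer",32)):
    print(l,[(np.round(p['at']),round(p['conf'],2),onz(c,p['at'],z).round(1)[:2]) for p in pinpoint("wrist",l)[:2]])
cv2.imwrite('pics/w2.png',im)
E
```

```text
[637.43963592 125.52053036 232.16826634] [1.79936245e+02 3.38462312e-03 9.54698049e+01] [ 6.62237252e+00  1.50542662e+01  7.66015021e+01 -4.66844958e-03
  8.82805579e+01  1.15270321e+00] 0.10344038532881762
66.53227153015297 [630.60311491 199.44865215 374.7652491 ] [ 0.03127861 -0.29226207 -0.95582662]
stop_face [(array([278., 246.]), 0.91, array([674.2,  22.5]))]
hinge_line [(array([281., 137.]), 0.67, array([661.4, 162.7]))]
leaf_edge [(array([284.,  68.]), 0.87, array([655.9, 236. ])), (array([283., 137.]), 0.21, array([663.2, 162.5]))]
stage [(array([280., 132.]), 0.69, array([662.2, 165.1]))]
van [(array([261., 193.]), 0.56, array([645.3,  91.9])), (array([281., 139.]), 0.35, array([662.1, 159.9]))]
box_trailer [(array([300., 229.]), 0.83, array([699.2,  48.8]))]
```

View pics/w2.png

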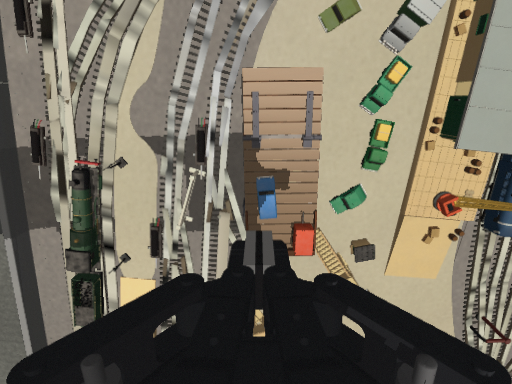

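The picture shows the leaf's corners at about (243,68) and (323,67), the dark hinge bar at row 137, the van at (266,198) and the trailer at (303,239).

```bash
python3 - <<'E'
from h import *
c=camera_params("wrist");im=cv2.imread('pics/w2.png')
for n,p,z in(("TL",(243,68),37),("TR",(323,67),37),("HL",(243,137),38),("HR",(321,137),38),("DL",(246,235),32),("DR",(318,225),32),
 ("vanTL",(256,177),50),("vanTR",(275,177),50),("vanBL",(260,220),46),("vanBR",(277,219),46),("trTL",(293,224),60),("trBL",(295,256),60),("pick",(197,190),0)):
    print(n,onz(c,p,z).round(1)[:2])
b=cv2.resize(im[55:275,225:345],None,fx=4.5,fy=2.7*1.0) if 0 else cv2.resize(im[60:260,220:350],(390*1,600))
cv2.imwrite('pics/w2c.png',b)
E
```

```text
TL [611.4 233.2]
TR [696.7 242.8]
HL [617.6 160.1]
HR [706.  168.8]
DL [631.4  35.6]
DR [721.3  58.3]
vanTL [636.6 117.8]
vanTR [658.1 119.9]
vanBL [646.5  63.9]
vanBR [666.9  67.2]
trTL [684.6  68.4]
trBL [692.6  27.1]
pick [560.7  79.6]
```

View pics/w2c.png

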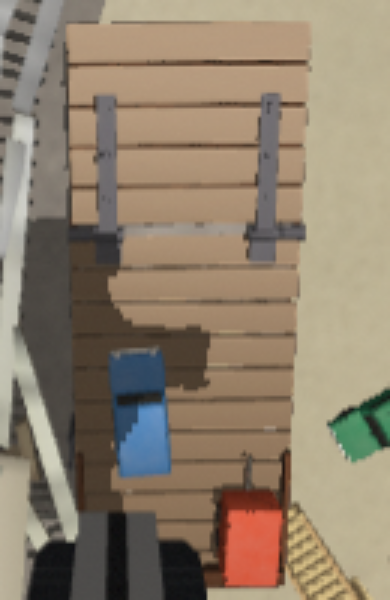

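Call:
step_arm([
  {"dp":[0.065,0.058,0.2],"angular":[0,0,0],"fingers":1},
  {"dp":[0.065,0.058,0.5],"angular":[0,0,-0.003],"fingers":1},
  {"dp":[0.065,0.058,0.75],"angular":[0,0,-0.003],"fingers":1},
  {"dp":[0.065,0.058,0.9],"angular":[0,0,-0.003],"fingers":1},
  {"dp":[0.065,0.058,0.96],"angular":[0,0,-0.003],"fingers":1},
  {"dp":[0.065,0.058,0.96],"angular":[0,0,-0.003],"fingers":1},
  {"dp":[0.065,0.058,0.96],"angular":[0,0,-0.003],"fingers":1},
  {"dp":[0.065,0.058,0.96],"angular":[0,0,-0.003],"fingers":1},
])

```text
time: 5.6
tool_pos: [649.2, 141.1, 41.4]
tcp_rot: [179.8, -0.0, 96.1]
ft_force: [0.2, 0.4, -0.1]
finger_gap: 0.1
grip_force: 0.0
```

```bash
python3 - <<'E'
from h import *
s=sense();print(s['tool_pos'],s['tcp_rot'],s['ft_force'])
im=snapshot("scene");cv2.imwrite('pics/s2.png',cv2.resize(im[150:270,190:360],(680,480)))
E
```

```text
[649.23172227 141.11709952  41.44175196] [ 1.79815027e+02 -6.96952393e-03  9.61113611e+01] [ 0.19549081  0.35675521 -0.14187174]
```

View pics/s2.png

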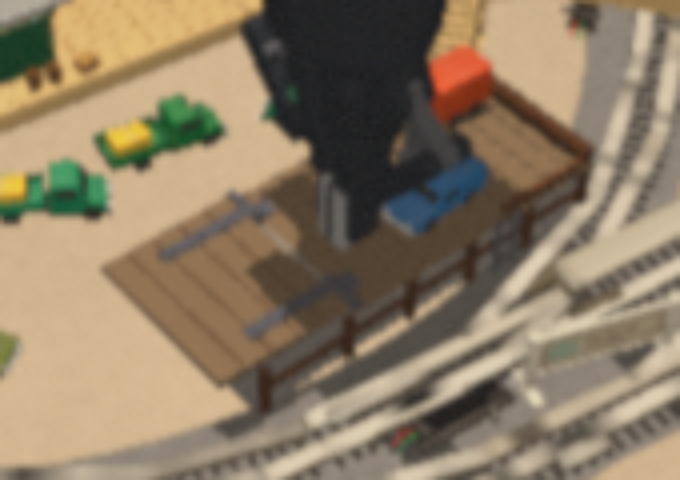

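The picture shows the fingertip behind the van, on its +y side. The van sits about 4 mm further to -x than the finger, so I'll shift 4 mm that way and push.

Call:
step_arm([
  {"dp":[-0.01,-0.02,0.01],"angular":[0,0,0],"fingers":1},
  {"dp":[-0.05,-0.02,0.01],"angular":[0,0,0],"fingers":1},
  {"dp":[-0.1,-0.02,0.01],"angular":[0,0,0],"fingers":1},
  {"dp":[-0.15,-0.02,0.01],"angular":[0,0,0],"fingers":1},
  {"dp":[-0.2,-0.02,0.01],"angular":[0,0,0],"fingers":1},
  {"dp":[-0.24,-0.02,0.01],"angular":[0,0,0],"fingers":1},
  {"dp":[-0.27,-0.02,0.01],"angular":[0,0,0],"fingers":1},
  {"dp":[-0.28,-0.02,0.01],"angular":[0,0,0],"fingers":1},
])

```text
time: 6.65
tool_pos: [649.9, 84.4, 37.3]
tcp_rot: [180.0, -0.0, 96.1]
ft_force: [-0.3, 0.4, -0.2]
finger_gap: 0.1
grip_force: 0.1
```

```bash
python3 - <<'E'
from h import *
s=sense();print(s['tool_pos'],s['tcp_rot'],s['ft_force'])
H=np.array([660,165]);a=np.radians(6);ex=np.array([np.cos(a),np.sin(a)]);ey=np.array([-np.sin(a),np.cos(a)])
st=lambda p:((p[:2]-H)@ex,(p[:2]-H)@ey)
print(st(s['tool_pos']))
cs=[]
for n in("scene","top"):
    im=snapshot(n);c=camera_params(n)
    for l in("van","box_trailer"):
        for p in pinpoint(n,l)[:1]: print(n,l,p['at'],p['conf'],np.round(st(onz(c,p['at'],32)),1))
        for p in masks_of(n,l)[:1]: print('mask',np.round(st(onz(c,p['at'],42)),1))
    if n=="scene":cv2.imwrite('pics/s3.png',cv2.resize(im[150:270,190:360],(680,480)))
E
```

```text
[649.87967666  84.38725791  37.29672139] [ 1.79997592e+02 -3.19530955e-03  9.60864103e+01] [-0.33787742  0.35793917 -0.22571126]
(np.float64(-18.49120920230845), np.float64(-79.1132752102267))
scene van [317.2, 191.5] 0.52 [ -21.4 -117.5]
```

View pics/s3.png

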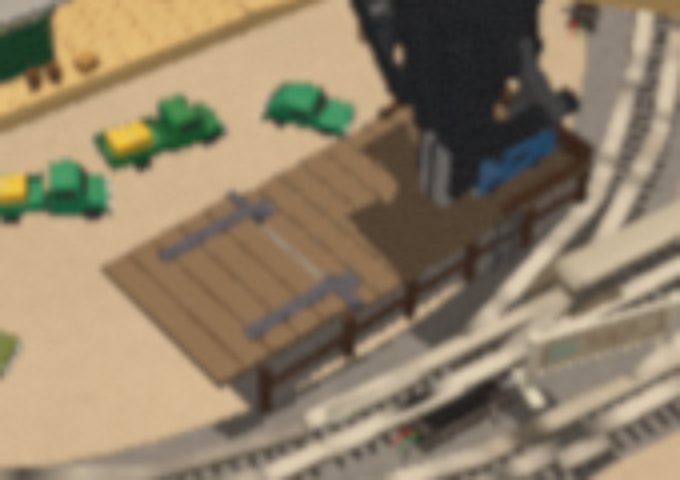

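The van is now close to the stop, at about y = -115. I'll nudge it 3 mm more, then retreat upward.

Call:
step_arm([
  {"dp":[-0.01,0,0],"angular":[0,0,0],"fingers":1},
  {"dp":[-0.017,0,0],"angular":[0,0,0],"fingers":1},
  {"dp":[-0.017,0,0],"angular":[0,0,0],"fingers":1},
  {"dp":[0.05,0,0],"angular":[0,0,0],"fingers":1},
  {"dp":[0.15,0,-0.2],"angular":[0,0,0],"fingers":1},
  {"dp":[0.4,0,-0.5],"angular":[0,0,0],"fingers":1},
  {"dp":[0.6,0.1,-0.8],"angular":[0,0,0],"fingers":1},
  {"dp":[0.8,0.1,-0.9],"angular":[0,0,0],"fingers":1},
])

```text
time: 8.15
tool_pos: [653.4, 241.8, 216.2]
tcp_rot: [179.8, -0.0, 96.1]
ft_force: [1.3, 0.6, 0.5]
finger_gap: -0.4
grip_force: 0.0
```

```bash
cat >> h.py <<'E'
H=np.array([660,165.]);a=np.radians(6);ex=np.array([np.cos(a),np.sin(a)]);ey=np.array([-np.sin(a),np.cos(a)])
st=lambda p:np.round(((p[:2]-H)@ex,(p[:2]-H)@ey),1)
E
python3 - <<'E'
from h import *
s=sense();print(s['tool_pos'],s['tcp_rot'],s['joint_pos'].round(1),s['ft_force'],st(s['tool_pos']))
P={}
for n in("scene","top","wrist"):
    c=camera_params(n);im=snapshot(n)
    for l,z in(("van",32),("box_trailer",32),("stop_face",32),("hinge_line",34.5),("leaf_edge",36)):
        for p in pinpoint(n,l)[:1]: print(n,l,p['at'],p['conf'],st(onz(c,p['at'],z)),onz(c,p['at'],z).round()); P.setdefault(l,[]).append((c,p['at']))
for l,v in P.items():
    if len(v)>1: X=tri(*zip(*v));print('tri',l,st(X),X.round(1))
E
```

```text
[653.37944296 241.82748694 216.18552226] [ 1.79824794e+02 -2.22150567e-02  9.60518576e+01] [16.1 22.7 69.  -0.  88.2 10. ] [1.25624579 0.61765864 0.47635024] [ 1.4 77.1]
scene van [315.3, 191.9] 0.82 [ -19.9 -114. ] [652.  50.  32.]
scene box_trailer [298.5, 179.3] 0.57 [  26.6 -113.6] [698.  55.  32.]
scene stop_face [317.0, 177.7] 0.98 [   7.1 -144.7] [682.  22.  32.]
scene hinge_line [261.9, 212.7] 0.68 [-0.1  0.7] [660. 166.  34.]
scene leaf_edge [229.4, 231.9] 0.72 [-1.3 74.4] [651. 239.  36.]
top van [317.4, 221.6] 0.82 [ -22.8 -120.8] [650.  43.  32.]
top box_trailer [315.9, 196.3] 0.58 [  32.2 -122.8] [705.  46.  32.]
top stop_face [329.1, 207.1] 0.64 [   6.4 -149.1] [682.  17.  32.]
top hinge_line [262.9, 212.4] 0.77 [ 6.5 -5.1] [667. 161.  34.]
wrist stop_face [261.5, 327.2] 0.81 [   5.4 -143.8] [680.  23.  32.]
wrist hinge_line [258.0, 233.3] 0.67 [ 0.5 -2.6] [661. 162.  34.]
wrist leaf_edge [256.6, 172.8] 0.69 [-1.1 72.2] [651. 237.  36.]
tri van [ -20.3 -118.6] [652.2  44.9  29.4]
tri box_trailer [  34.3 -123.3] [707.   46.   21.1]
tri stop_face [   6.9 -147.6] [682.3  18.9  29.4]
tri hinge_line [ 3.9 -4.3] [664.3 161.1  29.1]
tri leaf_edge [-0.8 73. ] [651.6 237.5  35.1]
```

Call:
step_arm([
  {"dp":[0.05,0,0.1],"angular":[0,-0.05,0],"fingers":1},
  {"dp":[0.1,0,0.2],"angular":[0,-0.1,0],"fingers":1},
  {"dp":[0.15,0,0.3],"angular":[0,-0.15,0],"fingers":1},
  {"dp":[0.15,0,0.4],"angular":[0,-0.2,0],"fingers":1},
  {"dp":[0.15,0,0.5],"angular":[0,-0.25,0],"fingers":1},
  {"dp":[0.15,0,0.5],"angular":[0,-0.25,0],"fingers":1},
  {"dp":[0.15,0,0.5],"angular":[0,-0.25,0],"fingers":1},
  {"dp":[0.15,0,0.5],"angular":[0,-0.25,0],"fingers":1},
])

```text
time: 10.05
tool_pos: [651.6, 270.2, 117.8]
tcp_rot: [179.5, 44.7, 95.6]
ft_force: [-0.7, 0.7, 0.6]
finger_gap: -0.1
grip_force: 0.0
```

```bash
sed -i 's/H=np.array(\[660,165.\]);a=np.radians(6)/H=np.array([661,163.]);a=np.radians(7)/' h.py
python3 - <<'E'
from h import *
s=sense();print(s['tool_pos'],s['tcp_rot'],s['joint_pos'].round(1),st(s['tool_pos']))
R=Ro.from_euler('xyz',s['tcp_rot'],degrees=True).as_matrix();B=np.column_stack([np.r_[ex,0],np.r_[ey,0],[0,0,1]]);print((B.T@R).round(3))
c=camera_params("wrist");im=snapshot("wrist");print('cam',st(-np.array(c['R']).T@np.array(c['t'])),(-np.array(c['R']).T@np.array(c['t']))[2])
cv2.imwrite('pics/w4.png',im)
E
```

```text
[651.62420905 270.15360565 117.78037919] [179.47152189  44.72510806  95.64236222] [ 36.5  50.5  51.5 -38.4 101.4  30.9] [  3.8 107.5]
[[ 0.017  1.    -0.007]
 [ 0.71  -0.017 -0.704]
 [-0.704  0.007 -0.71 ]]
cam [  6.5 260.4] 166.48588919095343
```

View pics/w4.png

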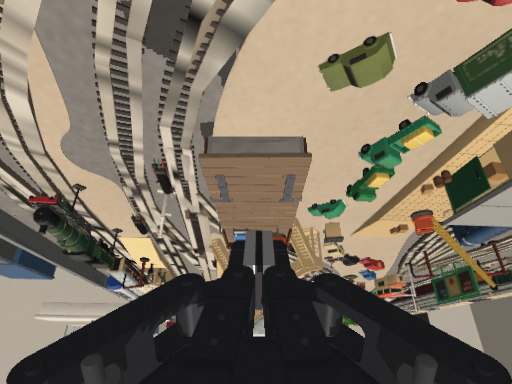

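The picture shows the leaf's free edge at row 153 (cols 200-310), with the end wall face above it and the fingers centred at col 257. Next I'll go down and in under the edge.

Call:
step_arm([
  {"dp":[0.1,-0.02,0.11],"angular":[0,0,0],"fingers":1},
  {"dp":[0.22,-0.02,0.25],"angular":[0,0,0],"fingers":1},
  {"dp":[0.31,-0.02,0.35],"angular":[0,0,0],"fingers":1},
  {"dp":[0.333,-0.02,0.374],"angular":[0,0,0],"fingers":1},
  {"dp":[0.333,-0.02,0.374],"angular":[0,0,0],"fingers":1},
  {"dp":[0.3,-0.02,0.41],"angular":[0,0,0],"fingers":1},
  {"dp":[0.262,-0.02,0.445],"angular":[0,0,0],"fingers":1},
  {"dp":[0.255,-0.02,0.455],"angular":[0,0,0],"fingers":1},
])

```text
time: 11.1
tool_pos: [649.0, 240.6, 13.6]
tcp_rot: [179.9, 45.0, 96.0]
ft_force: [0.5, 0.4, 0.7]
finger_gap: 0.3
grip_force: 0.0
```

```bash
python3 - <<'E'
from h import *
s=sense();print(s['tool_pos'],s['tcp_rot'],s['joint_pos'].round(1),s['ft_force'],st(s['tool_pos']))
im=snapshot("scene");cv2.imwrite('pics/s5.png',cv2.resize(im[150:270,190:360],(680,480)))
E
```

```text
[649.03069885 240.59429055  13.60017803] [179.91594499  44.98030651  95.98591324] [ 35.   54.8  56.6 -38.3  93.4  35.3] [0.47371586 0.4170244  0.72903561] [-2.4 78.5]
```

View pics/s5.png

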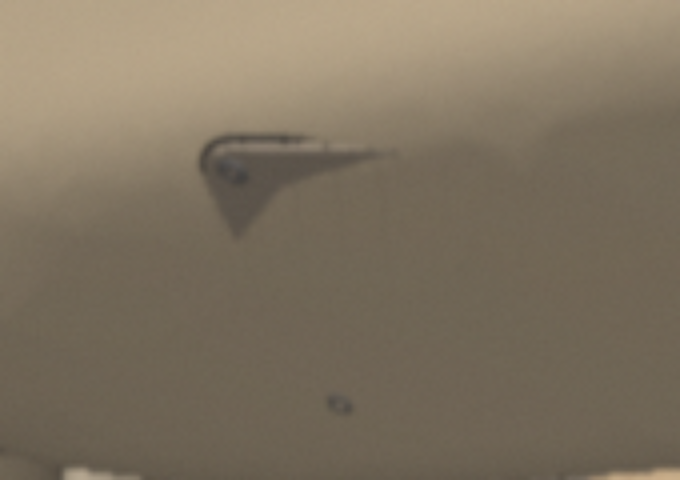

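The arm now blocks the scene camera, so this picture is of no use. The tip is in place at y = 78, z = 14. I'll lift along the arc.

Call:
step_arm([
  {"dp":[-0.034,0,-0.025],"angular":[0,0,0],"fingers":1},
  {"dp":[-0.068,0,-0.05],"angular":[0,0,0],"fingers":1},
  {"dp":[-0.096,0,-0.068],"angular":[0,0,0],"fingers":1},
  {"dp":[-0.124,0,-0.085],"angular":[0,0,0],"fingers":1},
  {"dp":[-0.162,0,-0.1],"angular":[0,0,0],"fingers":1},
  {"dp":[-0.2,0,-0.115],"angular":[0,0,0],"fingers":1},
  {"dp":[-0.242,0,-0.122],"angular":[0,0,0],"fingers":1},
  {"dp":[-0.284,0,-0.127],"angular":[0,0,0],"fingers":1},
])

```text
time: 12.15
tool_pos: [650.9, 219.0, 71.2]
tcp_rot: [180.0, 45.0, 96.1]
ft_force: [0.7, 0.1, -0.4]
finger_gap: 0.1
grip_force: 0.3
```

```bash
python3 - <<'E'
from h import *
s=sense();print(s['tool_pos'],s['tcp_rot'],s['joint_pos'].round(1),s['ft_force'],st(s['tool_pos']))
im=snapshot("wrist");cv2.imwrite('pics/w6.png',im)
E
```

```text
[650.9236422  219.02808381  71.24102151] [179.99488988  45.00381513  96.09540892] [ 33.6  48.6  59.8 -39.   95.   32.3] [ 0.66321907  0.1271318  -0.43081126] [-3.2 56.8]
```

View pics/w6.png

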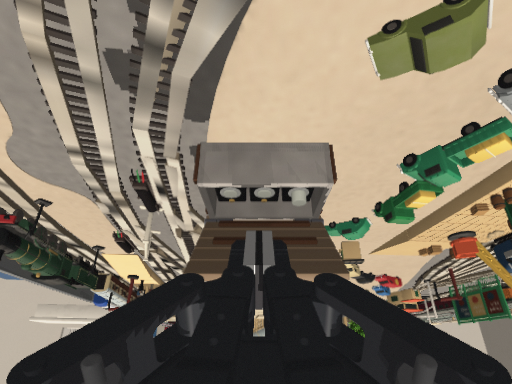

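The picture shows the leaf raised, and three cut-outs at (230,192), (264,192) and (299,195). The right one, at +x, is the popped button. I'll carry on turning the leaf over.

Call:
step_arm([
  {"dp":[-0.042,0,0.014],"angular":[0,0,0],"fingers":1},
  {"dp":[-0.083,0,0.028],"angular":[0,0,0],"fingers":1},
  {"dp":[-0.161,0,0.057],"angular":[0,0,0],"fingers":1},
  {"dp":[-0.228,0,0.102],"angular":[0,0,0],"fingers":1},
  {"dp":[-0.278,0,0.166],"angular":[0,0,0],"fingers":1},
  {"dp":[-0.313,0,0.237],"angular":[0,0,0],"fingers":1},
  {"dp":[-0.325,0,0.318],"angular":[0,0,0],"fingers":1},
  {"dp":[-0.325,0,0.318],"angular":[0,0,0],"fingers":1},
])

```text
time: 13.2
tool_pos: [659.5, 127.3, 69.8]
tcp_rot: [-179.7, 45.1, 96.2]
ft_force: [-0.5, 0.6, 0.0]
finger_gap: 0.1
grip_force: 0.0
```

```bash
python3 - <<'E'
from h import *
s=sense();print(s['tool_pos'],s['tcp_rot'],s['joint_pos'].round(1),s['ft_force'],st(s['tool_pos']))
c=camera_params("wrist");im=snapshot("wrist")
for l,z in (("trip_top",31.5),("hinge_line",34.5),("leaf_edge",60)):
  for p in pinpoint("wrist",l)[:3]:print(l,p['at'],p['conf'],st(onz(c,p['at'],z)))
cv2.imwrite('pics/w7.png',im)
E
```

```text
[659.4680529  127.32998504  69.76426284] [-179.74891131   45.05206864   96.20381212] [ 27.3  42.3  69.6 -41.2  88.6  30. ] [-0.46003301  0.56211812  0.02637872] [ -5.9 -35.2]
hinge_line [267.9, 154.6] 0.6 [-0.1 -1.1]
```

Call:
step_arm([
  {"dp":[-0.026,0.02,0.026],"angular":[0,0,0],"fingers":1},
  {"dp":[-0.051,0.03,0.053],"angular":[0,0,0],"fingers":1},
  {"dp":[-0.04,0.03,0.084],"angular":[0,0,0],"fingers":1},
  {"dp":[-0.029,0.03,0.115],"angular":[0,0,0],"fingers":1},
  {"dp":[-0.012,0.03,0.14],"angular":[0,0,0],"fingers":1},
  {"dp":[0.004,0.03,0.164],"angular":[0,0,0],"fingers":1},
  {"dp":[0.004,0.03,0.164],"angular":[0,0,0],"fingers":1},
  {"dp":[0.004,0.03,0.164],"angular":[0,0,0],"fingers":1},
])

```text
time: 14.4
tool_pos: [668.9, 107.4, 48.0]
tcp_rot: [180.0, 45.0, 96.1]
ft_force: [0.2, 0.5, 0.2]
finger_gap: 0.0
grip_force: 0.0
```

```bash
python3 - <<'E'
from h import *
s=sense();print(s['tool_pos'],s['tcp_rot'],s['ft_force'],st(s['tool_pos']))
E
```

```text
[668.90590604 107.41711577  47.97562552] [179.99767003  44.99912571  96.11719805] [0.2241395  0.48818213 0.20113596] [  1.1 -56.1]
```

Call:
step_arm([
  {"dp":[0.004,0,0.004],"angular":[0,0,0],"fingers":1},
  {"dp":[0.007,0,0.007],"angular":[0,0,0],"fingers":1},
  {"dp":[0.011,0,0.011],"angular":[0,0,0],"fingers":1},
  {"dp":[0.014,0,0.014],"angular":[0,0,0],"fingers":1},
  {"dp":[0.016,0,0.016],"angular":[0,0,0],"fingers":1},
  {"dp":[0.018,0,0.018],"angular":[0,0,0],"fingers":1},
  {"dp":[0.018,0,0.018],"angular":[0,0,0],"fingers":1},
  {"dp":[0.018,0,0.018],"angular":[0,0,0],"fingers":1},
])

```text
time: 15.4
tool_pos: [668.9, 107.3, 42.8]
tcp_rot: [-180.0, 45.0, 96.1]
ft_force: [-0.7, -0.0, 0.2]
finger_gap: -0.1
grip_force: 0.1
```

Call:
step_arm([
  {"dp":[0.002,0,0.002],"angular":[0,0,0],"fingers":1},
  {"dp":[0.004,0,0.004],"angular":[0,0,0],"fingers":1},
  {"dp":[0.006,0,0.006],"angular":[0,0,0],"fingers":1},
  {"dp":[0.008,0,0.008],"angular":[0,0,0],"fingers":1},
  {"dp":[0.01,0,0.01],"angular":[0,0,0],"fingers":1},
  {"dp":[0.012,0,0.012],"angular":[0,0,0],"fingers":1},
  {"dp":[0.012,0,0.012],"angular":[0,0,0],"fingers":1},
  {"dp":[0.012,0,0.012],"angular":[0,0,0],"fingers":1},
])

```text
time: 16.4
tool_pos: [669.2, 107.3, 42.4]
tcp_rot: [179.9, 45.1, 96.0]
ft_force: [-7.3, 1.5, 15.7]
finger_gap: -0.0
grip_force: 7.7
```

```bash
python3 - <<'E'
from h import *
s=sense();print(s['tool_pos'],s['ft_force'],st(s['tool_pos']))
im=snapshot("wrist")
cv2.imwrite('pics/w8.png',im)
E
```

```text
[669.18749643 107.27569343  42.355246  ] [-7.34470979  1.53809943 15.73116102] [  1.3 -56.3]
```

View pics/w8.png

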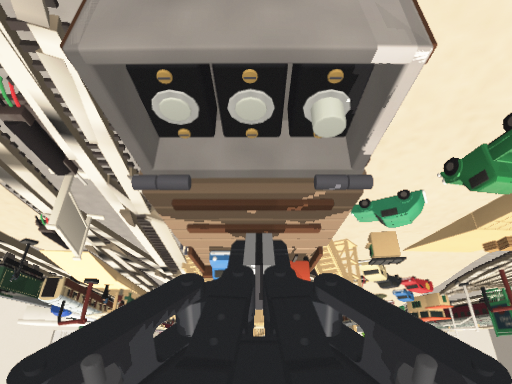

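The picture shows the leaf flat on the deck, with 16 N of contact. The popped button is the right one at (330,115), on the +x side. I'll retreat and set the tool upright.

Call:
step_arm([
  {"dp":[-0.07,0,-0.07],"angular":[0,0,0],"fingers":1},
  {"dp":[-0.12,0.02,-0.16],"angular":[0,0.05,0],"fingers":1},
  {"dp":[-0.1,0.05,-0.25],"angular":[0,0.1,0],"fingers":1},
  {"dp":[-0.042,0.1,-0.37],"angular":[0,0.15,0],"fingers":1},
  {"dp":[-0.042,0.1,-0.37],"angular":[0,0.2,0],"fingers":1},
  {"dp":[-0.042,0.1,-0.37],"angular":[0,0.25,0],"fingers":1},
  {"dp":[-0.042,0.1,-0.37],"angular":[0,0.25,0],"fingers":1},
  {"dp":[-0.042,0.1,-0.37],"angular":[0,0.25,0],"fingers":1},
])

```text
time: 17.45
tool_pos: [683.7, 155.3, 97.8]
tcp_rot: [-180.0, 0.1, 96.1]
ft_force: [0.2, 0.5, 0.2]
finger_gap: -0.0
grip_force: 0.0
```

```bash
python3 - <<'E'
from h import *
s=sense();print(s['tool_pos'],s['tcp_rot'],s['ft_force'],st(s['tool_pos']))
c=camera_params("wrist");im=snapshot("wrist")
for l,z in (("trip_top",31.5),("hinge_line",34.5)):
  for p in pinpoint("wrist",l)[:2]:print(l,p['at'],p['conf'],st(onz(c,p['at'],z)),onz(c,p['at'],z).round(1))
cv2.imwrite('pics/w9.png',im)
# home buttons / bright blobs
g=cv2.cvtColor(im,cv2.COLOR_BGR2GRAY)
n,_,S,C=cv2.connectedComponentsWithStats((g>190).astype(np.uint8))
for i in range(1,n):
  X=onz(c,C[i],28);q=st(X)
  if S[i,4]>30 and abs(q[0])<45 and -5<q[1]<60: print(S[i],C[i].round(),q)
for n in("scene","top"):
  snapshot(n);cc=camera_params(n)
  for l,z in (("leaf_edge",34.5),("van",32),("trip_top",31.5)):
    for p in pinpoint(n,l)[:1]:print(n,l,p['at'],p['conf'],st(onz(cc,p['at'],z)))
E
```

```text
[683.72143364 155.34756115  97.83574622] [-1.79987994e+02  1.35264876e-01  9.60968902e+01] [0.18270706 0.48999578 0.17567   ] [ 21.6 -10.4]
trip_top [260.9, 156.3] 0.49 [24.7 25.5] [682.4 191.4  31.5]
hinge_line [227.1, 193.7] 0.74 [-0.6 -1.4] [660.5 161.5  34.5]
[250 116  19   5  68] [259. 118.] [23.6 52.3]
scene leaf_edge [293.8, 192.6] 0.78 [  0.4 -77.2]
scene trip_top [241.4, 215.5] 0.59 [20.  33.8]
top leaf_edge [297.3, 214.1] 0.85 [ -5.4 -76.5]
top van [318.5, 220.4] 0.48 [ -23.3 -120.9]
```

Call:
step_arm([
  {"dp":[0.187,0,0],"angular":[0,0,0],"fingers":1},
  {"dp":[0.187,0,0.1],"angular":[0,0,0],"fingers":1},
  {"dp":[0.187,0,0.2],"angular":[0,0,0],"fingers":1},
  {"dp":[0.187,0,0.29],"angular":[0,0,0],"fingers":1},
  {"dp":[0.187,0,0.32],"angular":[0,0,0],"fingers":1},
  {"dp":[0.187,0,0.345],"angular":[0,0,0],"fingers":1},
  {"dp":[0.187,0,0.362],"angular":[0,0,0],"fingers":1},
  {"dp":[0.187,0,0.362],"angular":[0,0,0],"fingers":1},
])

```text
time: 19.0
tool_pos: [680.3, 192.7, 25.8]
tcp_rot: [179.9, -0.0, 96.1]
ft_force: [0.9, 0.3, -0.4]
finger_gap: -0.0
grip_force: 0.0
```

Call:
step_arm([
  {"dp":[0,0,0.002],"angular":[0,0,0],"fingers":1},
  {"dp":[0,0,0.004],"angular":[0,0,0],"fingers":1},
  {"dp":[0,0,0.006],"angular":[0,0,0],"fingers":1},
  {"dp":[0,0,0.008],"angular":[0,0,0],"fingers":1},
  {"dp":[0,0,0.01],"angular":[0,0,0],"fingers":1},
  {"dp":[0,0,0.01],"angular":[0,0,0],"fingers":1},
  {"dp":[0,0,0.01],"angular":[0,0,0],"fingers":1},
  {"dp":[0,0,0.01],"angular":[0,0,0],"fingers":1},
])

```text
time: 20.0
tool_pos: [680.4, 192.8, 24.6]
tcp_rot: [179.9, -0.0, 96.1]
ft_force: [-2.2, -0.4, 7.6]
finger_gap: 0.1
grip_force: 3.7
```

Call:
step_arm([
  {"dp":[0,0,-0.05],"angular":[0,0,0],"fingers":1},
  {"dp":[0,0,-0.2],"angular":[0,0,0],"fingers":1},
  {"dp":[0,0,-0.4],"angular":[0,0,0],"fingers":1},
  {"dp":[-0.2,0,-0.6],"angular":[0,0,0],"fingers":1},
  {"dp":[-0.25,0,-0.7],"angular":[0,0,0],"fingers":1},
  {"dp":[-0.25,0,-0.7],"angular":[0,0,0],"fingers":1},
  {"dp":[-0.25,0,-0.7],"angular":[0,0,0],"fingers":1},
  {"dp":[-0.25,0,-0.7],"angular":[0,0,0],"fingers":1},
])

```text
time: 21.0
tool_pos: [683.8, 143.8, 160.7]
tcp_rot: [-179.8, -0.0, 96.2]
ft_force: [0.3, 0.5, -1.1]
finger_gap: -0.2
grip_force: 0.0
```

```bash
python3 - <<'E'
from h import *
s=sense();print(s['tool_pos'],s['ft_force'],st(s['tool_pos']))
P={}
for n in("wrist","scene","top"):
  im=snapshot(n);c=camera_params(n)
  for l,z in (("trip_top",24.5),("leaf_edge",34.5),("van",32),("stop_face",32),("box_trailer",32)):
    for p in pinpoint(n,l)[:1]:print(n,l,p['at'],round(p['conf'],2),st(onz(c,p['at'],z)));P.setdefault(l,[]).append((c,p['at']))
for l,v in P.items():
    if len(v)>1: X=tri(*zip(*v));print('tri',l,st(X),X[2].round(1))
E
```

```text
[683.78166526 143.82485606 160.73854551] [ 0.28564217  0.49353875 -1.0725657 ] [ 20.3 -21.8]
wrist trip_top [259.0, 130.8] 0.52 [22.  25.6]
wrist leaf_edge [238.1, 236.9] 0.61 [ -0.5 -78.8]
wrist box_trailer [242.6, 233.8] 0.24 [  4.  -76.6]
scene leaf_edge [291.8, 193.3] 0.75 [  1.5 -73.1]
scene van [315.1, 191.0] 0.88 [ -20.7 -113. ]
scene stop_face [317.4, 178.4] 0.58 [   1.9 -141.8]
scene box_trailer [299.1, 180.9] 0.69 [  19.8 -109.6]
top leaf_edge [300.0, 210.2] 0.85 [  2.4 -83.3]
top van [317.0, 219.3] 0.63 [ -20.6 -117.9]
top stop_face [327.1, 207.1] 0.56 [   3.5 -142.8]
top box_trailer [311.9, 199.6] 0.61 [  23.  -111.8]
tri leaf_edge [  2.3 -80.3] 30.5
tri box_trailer [ 13.7 -98.7] 32.7
tri van [ -19.3 -117.2] 28.3
tri stop_face [   3.4 -143.3] 30.2
```

```bash
python3 -c "
from bench import *
print(hand_in())"
```

```text
the job is handed in; nothing more can be done
None
```

The job is handed in at about 21 s of the 51 s allowed, though hand-in returned no verdict. By my measurements the van is at the wooden stop (y ≈ -117 mm), the leaf lies flat on the deck, and the +x button is fully home (7.6 N contact at 24.6 mm). The arm touched none of the other vehicles, but I viewed 11 pictures against the limit of 10.

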